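# Wedge the rocking tooling plate until it stands firm

### The job

The aluminium tooling plate rocks because the foot under its red dot is too short. With your fingertips push the wooden wedge under that foot until it is snug, then press down firmly on the red dot to prove that the plate no longer rocks, pushing the wedge in further if it still does. Do not pick anything up, do not shove the plate along or jack it up out of level, and leave the casting on the plate and the things around it alone; finish with the wedge in place and your hand clear.

Things in the scene. Friction and masses are not known exactly. Their poses are not given: they have to be found in the camera images.
- plate: Aluminium plate on four ball-ended rubber feet (11 mm radius, at x +-65, y +-105 mm). 180 (x) x 260 (y) mm, 22 mm thick. Origin on the bench under its centre, z up; underside 22 mm, top 44 mm above the bench. About 2.5 kg. It stands level on three feet; the fourth (x -65, y +105), under the red dot, ends 5 to 8.5 mm above the bench: find out by touch. A push above 12 N may shove it along
- red_dot (a point): Centre of the 25 mm red dot on the plate's top face, straight above the short foot, 44 mm above the bench, 25 mm in from the near long edge. With no wedge, about 3 N down here tips the corner onto the bench; once wedged it hardly sinks under 10 N
- wedge: Pale wooden wedge on the bench in front of the short foot, thin end towards it: 110 mm long (x), 40 mm wide (y), thickness rising evenly from 3 mm at the nose (x +55) to 16 mm at the heel (x -55). Origin in the centre of its underside. 0.12 kg. Push it along the plate's +x, in under the near edge; when snug its heel still stands 35 to 75 mm out from that edge
- wedge_heel (a point): Middle of the wedge's flat heel face (40 mm wide, 16 mm high), 8 mm above the bench: push here with the fingertips. About 1 N slides it until it meets the foot; then the resistance climbs within a millimetre or two; 5 to 8 N makes it snug, and friction keeps it there
- casting: small grey flange casting, 78 mm wide, 32 mm high, standing loose on the plate's right-hand end, far from the red dot, by a dark steel stop bar 12 mm high; origin in the centre of its underside. Leave it there
- rubber_block: black rubber block, 45 x 70 x 25 mm, lying on the bench to the left of the wedge; origin in the centre of its underside. Leave it alone
- green_cap: green plastic cap, 36 mm across, 17 mm high, on the bench to the right of the wedge; origin in the centre of its underside. Leave it alone
Mind the look-alikes: they are no part of the job. Several things look just like the wedge: the one meant starts nearest to the robot's base.

How it is judged:
By the outcome, as a careful person would: the job done as asked, in the order asked, and still so for the second after the job is handed in, with the robot touching nothing.
It also fails if it takes over 48 s, if anything falls off the work surface, if the arm or the gripper's body presses on something with over 40 N, if the wrist force passes 120 N, or if a joint passes its speed limit or range.

### The arm

A 6-joint arm with a two-finger parallel gripper is mounted at the origin on a cart in front of the work surface, level with it; the furniture and walls round the work are solid. World frame = base frame: x ahead of the robot, y to its left, z up, the work surface at z = 0. Lengths are in mm, angles in rad, forces in N, time in s.
With the tool pointing down it reaches from about 275 to 725 mm from the base axis. Payload 15.9 kg.
Tool frame: the origin (TCP) lies midway between the tips of the shut fingers; the grasp point (between the pads) lies 19 mm behind it; z points along the fingers, y is the direction in which the jaws open and shut (so a half turn about z gives the same grasp; the last joint's range is limited). The gripper opens to 85 mm and grips with 20 to 120 N. Pads are 22 mm wide; open, the fingers measure 114 mm over their backs; the gripper's body (76 mm by 85 mm) begins 54 mm behind the grasp point. The pads swing forward as they close: fully open they stand 13 mm farther back than shut.
Start: joints at [1.289, 0.213, -0.034, 1.323, 0, 1.571], TCP at [139.037, 480.265, 231.306] pointing down, gripper open.
Joint ranges: [-2.98, 2.98], [-0.74, 1.72], [-1.14, 1.35], [-2.1, 2.04], [-1.57, 1.44], [-3.14, 3.14]. Speed limits (rad/s): [1.89, 1.89, 2.39, 2.57, 3.14, 3.14].

### API

Orientations are given as a rotation vector (axis times angle).
In Python, from cell import r gives the robot as it stands.
- The arm moves only by the tool servo_tool, never from a script. Its argument "rows" is a list of rows, each a list of 5 numbers: the shift along the tool's x, y, z in mm, then the turn about the tool's z in rad, then the closure, from -1 (fully open) to 1 (shut), so that 0 is half open. A call has 1 to 20 rows; each row shifts and turns the commanded pose from where the row before left it, along the tool's axes as they then stand; what a row does not reach is not made up. A row lasts 1/8 s, in which the tool goes at most 62.5 mm and 10.7 degrees, less where a joint would pass 70% of its speed; a pose out of reach is approached as far as the arm can. A call with a gripper value outside its range is refused whole. The fingers move at their own pace and stop on an object; "force" is the grip in N (left out, the last holds). Time passes only in rows, so rows that do not move let the fingers close. It gives the time, the measured TCP pose, the force and the opening at its end, in the units of the state.
- r.observe(): the state, without advancing time (a new reading comes with each control period).
- r.read_camera(name): name is "side" or "top"; returns a dict with "img" (420x560x3 uint8, red, green, blue), "depth" (420x560 float32, mm along the optical axis (not along the pixel's ray), 0 where there is no reading), "camera_matrix" (3x3 intrinsics, pixels), "origin" and "attitude" of the camera in the world. Camera axes: x right, y up, looking along -z (the intrinsics and any distortion apply to the point x, -y, -z); pixel columns grow to the right and rows downward; lengths in mm; the calibration is good to about 2 mm. A picture is of the moment at which its call begins.
- r.job_done(): hands the job in, once; it reports no verdict.
Trained networks look in a picture, given as the dict that the camera call returned (one of the last four; its "shot" number tells which), for a name from the list of things; names that differ only in an ending like _2 or _b are one class to them, and where a whole thing is asked for, a point or a joint stands for the part that bears it (a point fixed in the world has none). Each returns a list of dicts, best first, with "p" (0 to 1); they miss things now and then, are a little off and sometimes report something else, mostly with a low value. They report only what shows in the picture. A call takes as long as a camera call. They do not tell look-alikes from the thing itself.
- r.spot_in(thing, picture): "position" ([x, y, z] in mm, in world coordinates, good to about 4 mm: the middle of the surface that is visible of it).
The state is a dict: "t": time; "qpos": joint angles; "qvel": joint speeds; "joint_efforts": joint torques, N m; "position": TCP position; "orientation": TCP orientation; "ft_force": force on the tool from outside, world axes, zero at the start; "wrist_torque": the same for the moment, N m; "finger_gap": finger opening in mm.
Only numpy, scipy, OpenCV 4.12 (cv2) and the standard library are available. Lean on these libraries where they do the work, as an engineer would, in place of code of your own. Each camera call takes 0.05 s, during which the arm holds its last target.

## Working session

There is one attempt and no reset: what is moved stays moved. The work goes in short steps, Python scripts to look and compute and a tool call to move; the robot and the scene stay as the last step left them, time stands still between calls to the robot, and variables do not carry over. Pictures are saved under pics/ and viewed, and the job is handed in when it is done.

Besides the shell and the picture viewer there is one more tool, called after "Request:" as name(argument=value, ...) on one line, values as JSON. servo_tool: Moves the arm, as the interface text tells. Its arguments: {"type":"object","properties":{"rows":{"type":"array","items":{"type":"array","items":{"type":"number"}}},"force":{"type":"number"}},"required":["rows"]}

```bash
mkdir -p pics
cat > h.py <<'E'
import numpy as np, cv2
from cell import r
def cap(n,fn):
    d=r.read_camera(n); cv2.imwrite('pics/'+fn,cv2.cvtColor(d['img'],cv2.COLOR_RGB2BGR)); return d
from scipy.spatial.transform import Rotation as R
def att(d):
    a=np.array(d['attitude'],float)
    return a if a.shape==(3,3) else R.from_rotvec(a).as_matrix() if a.size==3 else None
def world(d,u,v,z=None):
    K=np.array(d['camera_matrix']);
    ray=np.array([(u-K[0,2])/K[0,0],-(v-K[1,2])/K[1,1],-1.])
    w=att(d)@ray;o=np.array(d['origin'])
    s=d['depth'][int(round(v)),int(round(u))] if z is None else (z-o[2])/w[2]
    return o+s*w
E
python3 - <<'E'
from h import *
s=r.observe();print({k:np.round(v,3).tolist() for k,v in s.items()})
for n in('top','side'):
    d=cap(n,n+'1.png');print(n,np.round(d['origin']),np.array(d['attitude']).round(3).tolist(),np.array(d['camera_matrix']).round(1).tolist(),[k for k in d])
    for t in('plate','red_dot','wedge','wedge_heel','casting','rubber_block','green_cap'):
        print(t,[(np.round(x['position']).tolist(),round(x['p'],2)) for x in r.spot_in(t,d)])
E
```

```text
{'t': 0.0, 'qpos': [1.289, 0.213, -0.035, 1.323, 0.0, 1.571], 'qvel': [-0.001, -0.0, -0.002, -0.0, -0.0, 0.003], 'joint_efforts': [0.001, -68.615, 48.712, 0.017, -0.0, 0.0], 'position': [138.961, 479.946, 230.839], 'orientation': [-0.441, -3.11, 0.002], 'ft_force': [0.5, 0.699, 0.205], 'wrist_torque': [0.002, 0.004, 0.023], 'finger_gap': 85.539}
top [ 529.  -13. 1396.] [0.049, -0.06, -1.548] [[510.5, 0.0, 280.6], [0.0, 510.5, 206.8], [0.0, 0.0, 1.0]] ['img', 'depth', 'camera_matrix', 'origin', 'attitude', 'shot']
plate [([665.0, -109.0, 45.0], 0.78)]
red_dot [([666.0, -112.0, 46.0], 0.76)]
wedge [([816.0, 154.0, 9.0], 0.9), ([620.0, 155.0, 11.0], 0.88), ([730.0, -362.0, 9.0], 0.74), ([485.0, -57.0, 12.0], 0.72), ([666.0, -111.0, 46.0], 0.19)]
wedge_heel [([487.0, -59.0, 14.0], 0.93), ([615.0, 157.0, 8.0], 0.67), ([732.0, -358.0, 9.0], 0.63), ([820.0, 157.0, 8.0], 0.58)]
casting [([692.0, -194.0, 52.0], 0.8)]
rubber_block [([509.0, 282.0, 19.0], 0.62)]
green_cap [([476.0, -352.0, 4.0], 0.63)]
side [ 347. -939.  717.] [0.97, -0.135, -0.27] [[507.3, 0.0, 281.1], [0.0, 507.3, 208.0], [0.0, 0.0, 1.0]] ['img', 'depth', 'camera_matrix', 'origin', 'attitude', 'shot']
plate [([660.0, -140.0, 43.0], 0.85)]
red_dot [([654.0, -138.0, 42.0], 0.68)]
wedge [([601.0, 139.0, 10.0], 0.89), ([818.0, 153.0, 3.0], 0.75), ([480.0, -65.0, 10.0], 0.73), ([729.0, -364.0, 7.0], 0.55)]
wedge_heel [([727.0, -365.0, 11.0], 0.92), ([478.0, -68.0, 8.0], 0.82), ([824.0, 153.0, 8.0], 0.57)]
casting [([692.0, -209.0, 60.0], 0.89)]
rubber_block [([506.0, 264.0, 22.0], 0.56)]
green_cap [([475.0, -350.0, 10.0], 0.54), ([478.0, -64.0, 8.0], 0.42)]
```

View pics/top1.png

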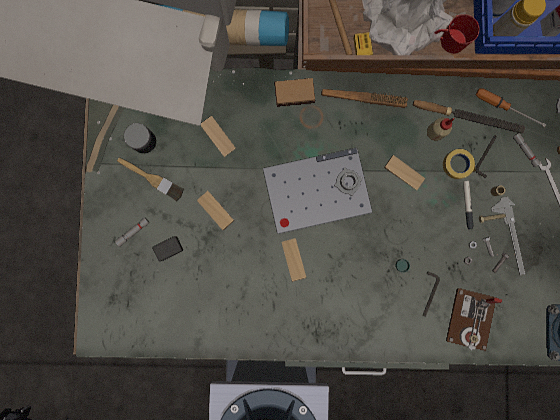

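View pics/side1.png

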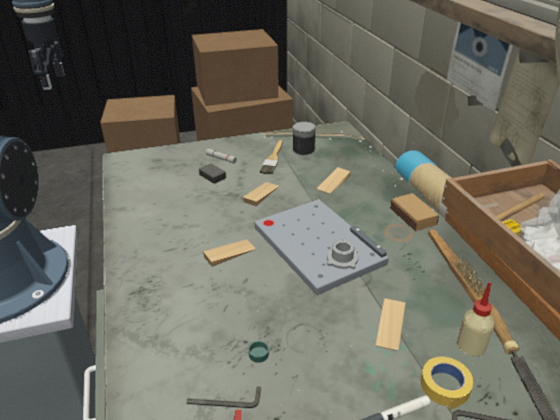

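Candidates for the wedge in the top view are at pixels (218,137), (214,210), (405,172) and (293,259). The last is nearest the base, in front of the red dot at (284,222), so I choose it. Next is a close crop and precise contours.

Run:
```python
from h import *
d=cap('top','top2.png');im=d['img']
c=im[140:290,250:390];cv2.imwrite('pics/crop1.png',cv2.cvtColor(cv2.resize(c,None,fx=5,fy=5,interpolation=cv2.INTER_CUBIC),cv2.COLOR_RGB2BGR))
hsv=cv2.cvtColor(im,cv2.COLOR_RGB2HSV).astype(int);i=im.astype(int)
def sub(mask,box):
    m=np.zeros(mask.shape,np.uint8);x0,y0,x1,y1=box;m[y0:y1,x0:x1]=mask[y0:y1,x0:x1]*255
    cs=cv2.findContours(m,0,1)[0];c=max(cs,key=cv2.contourArea);return c,m
c,m=sub((i[...,0]-i[...,2]>35)&(i[...,0]>110),(270,225,320,300))
print('wedge')
b=cv2.boxPoints(cv2.minAreaRect(c));
for p in b: print(p.round(1),world(d,*p,z=8).round(1))
c,m=sub((i[...,0]-i[...,1]>70),(265,205,300,240))
v,u=np.nonzero(m);print('dot',u.mean(),v.mean(),world(d,u.mean(),v.mean(),z=44).round(1),len(u))
c,m=sub((i.min(2)>95)&(np.ptp(i,axis=2)<40),(250,140,385,240))
print('plate')
b=cv2.boxPoints(cv2.minAreaRect(c))
for p in b: print(p.round(1),world(d,*p,z=44).round(1))
d=cap('side','side2.png');im=d['img'];i=im.astype(int)
c,m=sub((i[...,0]-i[...,1]>70),(255,210,285,235))
v,u=np.nonzero(m);print('dot',u.mean(),v.mean(),world(d,u.mean(),v.mean(),z=44).round(1),len(u))
c=im[190:300,190:390];cv2.imwrite('pics/crop2.png',cv2.cvtColor(cv2.resize(c,None,fx=4,fy=4,interpolation=cv2.INTER_CUBIC),cv2.COLOR_RGB2BGR))
```

```text
wedge
[281.1 241.4] [532.5 -24.5   8. ]
[295.3 237.7] [543.5 -62.9   8. ]
[305.6 277. ] [438. -93.   8.]
[291.4 280.8] [427.1 -54.8   8. ]
dot 284.08474576271186 222.35593220338984 [582.9 -31.2  44. ] 59
plate
[262.6 168. ] [726.8  29.2  44. ]
[357.  146.8] [ 789.7 -222.3   44. ]
[371.7 212. ] [ 615.6 -263.2   44. ]
[277.3 233.2] [553.9 -13.7  44. ]
dot 268.2083333333333 222.5 [582.5 -32.5  44. ] 48
```

View pics/crop1.png

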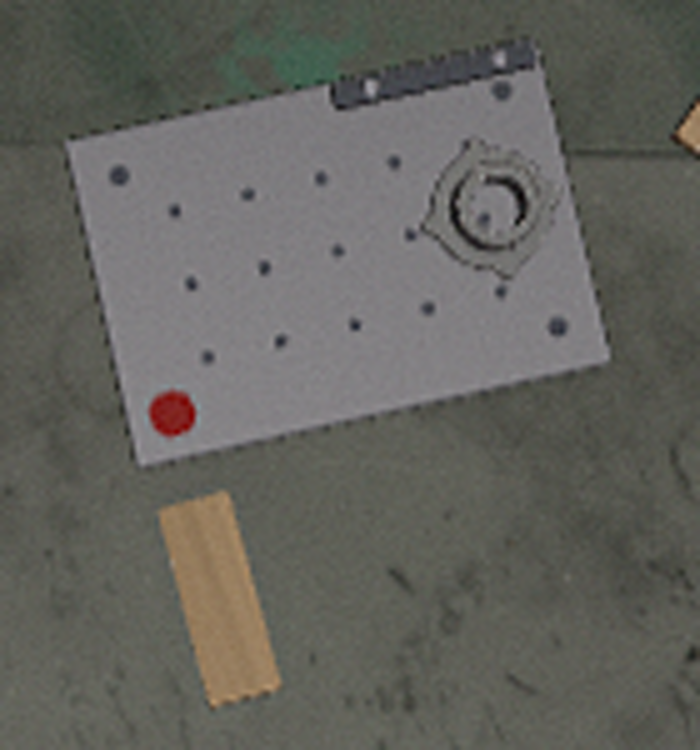

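View pics/crop2.png

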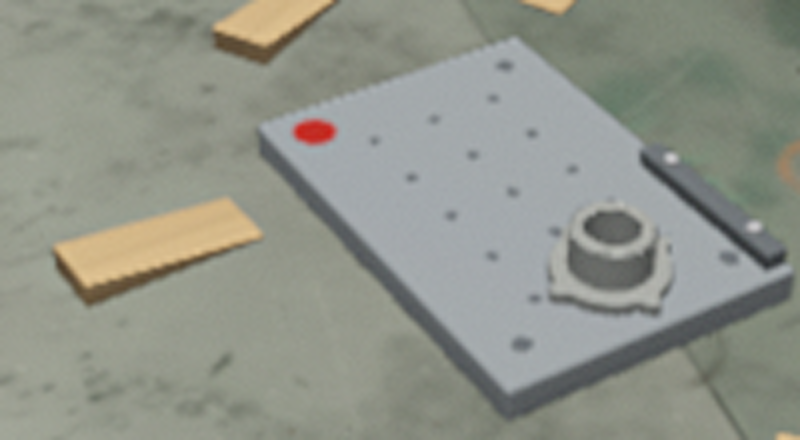

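Run:
```python
from h import *
s=r.observe();M=R.from_rotvec(s['orientation']).as_matrix();print(M.round(3))
th=0.243+np.array(0.02)
print('tool x az',np.arctan2(M[1,0],M[0,0]),'y az',np.arctan2(M[1,1],M[0,1]))
```

```text
[[-0.961  0.278  0.   ]
 [ 0.278  0.961  0.   ]
 [-0.     0.    -1.   ]]
tool x az 2.8597746553889856 y az 1.288978329302648
```

Request:
servo_tool(rows=[[0,0,0,-0.177,1],[0,0,0,-0.177,1],[0,0,0,-0.176,1]], force=30)

```text
t: 1.27
position: [139.0, 480.3, 231.3]
orientation: [-0.398, 3.116, 0.0]
ft_force: [0.4, 0.1, 0.6]
finger_gap: 32.2
```

Run:
```python
from h import *
s=r.observe();print({k:np.round(v,3).tolist() for k,v in s.items()})
```

```text
{'t': 1.275, 'qpos': [1.289, 0.213, -0.034, 1.324, -0.0, 1.035], 'qvel': [-0.001, 0.001, 0.001, -0.001, -0.0, -1.399], 'joint_efforts': [-0.001, -68.6, 48.736, 0.001, 0.0, 3.732], 'position': [139.044, 480.263, 231.32], 'orientation': [-0.398, 3.116, 0.0], 'ft_force': [0.429, 0.066, 0.638], 'wrist_torque': [0.03, -0.004, 0.053], 'finger_gap': 32.171}
```

Request:
servo_tool(rows=[[-8,-41,5,0,1],[-8,-41,5,0,1],[-8,-41,5,0,1],[-8,-41,5,0,1],[-8,-41,5,0,1],[-8,-41,5,0,1],[-8,-41,5,0,1],[-8,-41,5,0,1],[-8,-41,10,0,1],[-8,-41,10,0,1],[-8,-41,10,0,1],[-8,-41,10,0,1],[-8,-41,10,0,1],[-8,-41,10,0,1],[-6,-39,10,0,1],[0,0,0,0,1]])

```text
t: 3.28
position: [404.3, -86.8, 120.6]
orientation: [0.384, -3.117, -0.0]
ft_force: [-1.0, 0.3, -0.1]
finger_gap: -0.3
```

Run:
```python
from h import *
s=r.observe();print({k:np.round(v,3).tolist() for k,v in s.items()})
M=R.from_rotvec(s['orientation']).as_matrix();print('x az',np.arctan2(M[1,0],M[0,0])+2*np.pi-np.pi)
d=cap('side','side3.png')
w=np.array([432.5-0.971*22,-73.9-.24*22,9])
# target TCP behind heel
print('tool delta',(M.T@(w-s['position'])).round(1), 'target',w)
```

```text
{'t': 3.275, 'qpos': [-0.211, 0.093, -0.464, 1.015, -0.0, -0.456], 'qvel': [0.051, -0.035, -0.02, 0.023, 0.01, 0.042], 'joint_efforts': [-3.155, -51.734, 46.186, -1.127, -0.282, -0.973], 'position': [404.282, -86.762, 120.644], 'orientation': [0.384, -3.117, -0.0], 'ft_force': [-1.041, 0.323, -0.1], 'wrist_torque': [-0.028, -0.037, -0.009], 'finger_gap': -0.258}
x az 0.24521646602403901
tool delta [ -8.6   5.7 111.6] target [411.138 -79.18    9.   ]
```

View pics/side3.png

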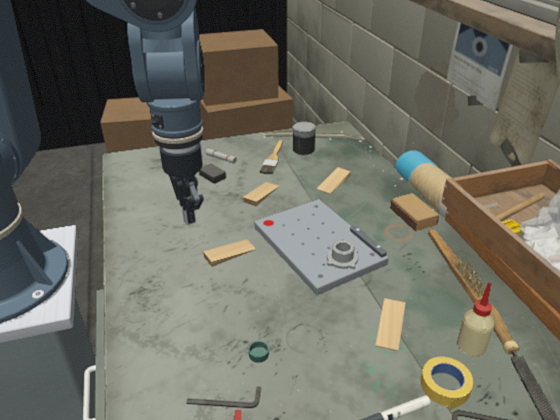

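Request:
servo_tool(rows=[[0,5.5,30,0,1],[0,0,40,0,1],[0,0,25,0,1],[0,0,12,0,1],[0,0,6,0,1],[0,0,0,0,1],[0,0,0,0,1]])

```text
t: 4.2
position: [403.2, -79.7, 9.0]
orientation: [-0.389, 3.116, -0.001]
ft_force: [0.1, 0.5, 1.0]
finger_gap: -0.1
```

Run:
```python
from h import *
s=r.observe();print({k:np.round(v,3).tolist() for k,v in s.items()})
d=cap('side','side4.png');im=d['img']
c=im[130:290,130:330];cv2.imwrite('pics/crop4.png',cv2.cvtColor(cv2.resize(c,None,fx=4,fy=3.7,interpolation=cv2.INTER_CUBIC),cv2.COLOR_RGB2BGR))
```

```text
{'t': 4.2, 'qpos': [-0.195, 0.214, -0.644, 0.711, -0.0, -0.443], 'qvel': [-0.002, -0.0, -0.002, -0.003, -0.001, -0.0], 'joint_efforts': [0.117, -57.256, 37.43, -0.011, 0.003, 0.004], 'position': [403.226, -79.708, 9.011], 'orientation': [-0.389, 3.116, -0.001], 'ft_force': [0.057, 0.541, 1.038], 'wrist_torque': [-0.01, 0.022, -0.062], 'finger_gap': -0.121}
```

View pics/crop4.png

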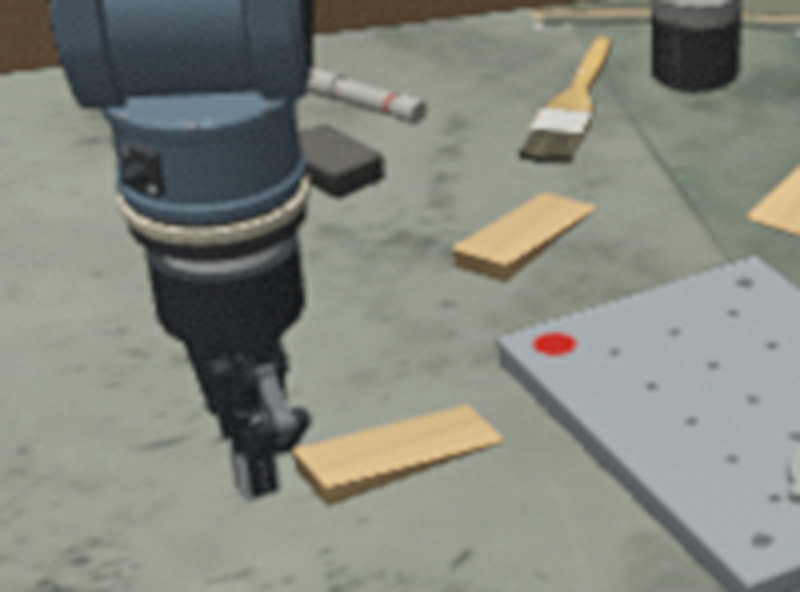

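Request:
servo_tool(rows=[[-5,-1,0,0,1],[-5,0,0,0,1],[-5,0,0,0,1],[-3,0,0,0,1],[-3,0,0,0,1],[-4,0,0,0,1],[-5,0,0,0,1],[-5,0,0,0,1],[-5,0,0,0,1],[-5,0,0,0,1],[-5,0,0,0,1],[-5,0,0,0,1],[-5,0,0,0,1],[-5,0,0,0,1],[-5,0,0,0,1]])

```text
t: 6.12
position: [471.1, -63.3, 8.3]
orientation: [-0.389, 3.117, -0.0]
ft_force: [-0.7, -0.1, -0.5]
finger_gap: 0.1
```

Run:
```python
from h import *
s=r.observe();print({k:np.round(v,3).tolist() for k,v in s.items()})
d=cap('top','top5.png');im=d['img']
c=im[140:290,250:390];cv2.imwrite('pics/crop5.png',cv2.cvtColor(cv2.resize(c,None,fx=4,fy=4,interpolation=cv2.INTER_CUBIC),cv2.COLOR_RGB2BGR))
d=cap('side','side5.png');im=d['img']
c=im[130:290,130:330];cv2.imwrite('pics/crop5b.png',cv2.cvtColor(cv2.resize(c,None,fx=4,fy=3.7,interpolation=cv2.INTER_CUBIC),cv2.COLOR_RGB2BGR))
```

```text
{'t': 6.125, 'qpos': [-0.134, 0.329, -0.484, 0.758, -0.0, -0.382], 'qvel': [0.029, 0.063, 0.096, 0.034, 0.0, 0.032], 'joint_efforts': [-0.276, -70.448, 38.879, -0.432, 0.077, -0.084], 'position': [471.096, -63.33, 8.308], 'orientation': [-0.389, 3.117, -0.0], 'ft_force': [-0.686, -0.081, -0.504], 'wrist_torque': [-0.03, 0.129, -0.016], 'finger_gap': 0.078}
```

View pics/crop5.png

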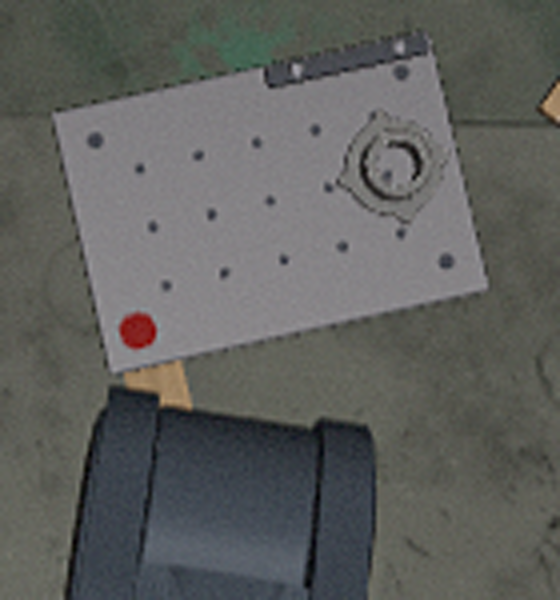

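View pics/crop5b.png

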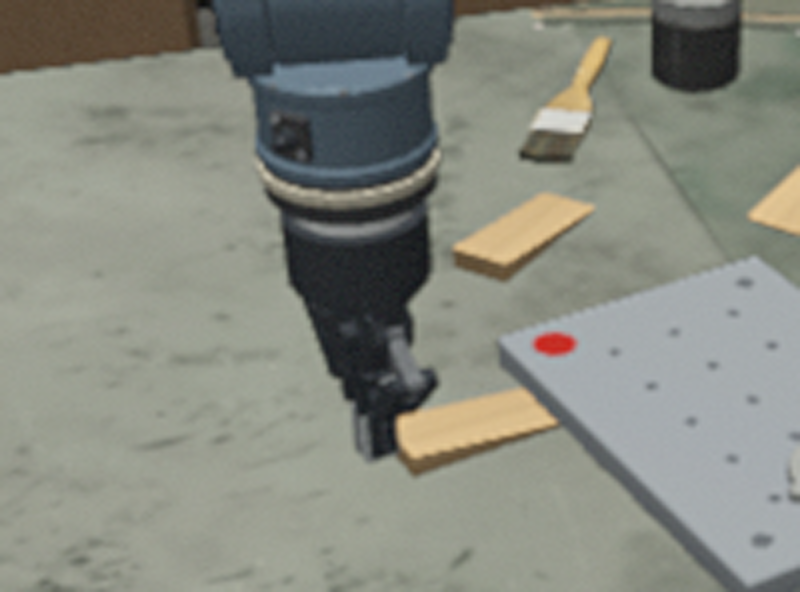

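Request:
servo_tool(rows=[[-1.5,0,0,0,1],[-1.5,0,0,0,1],[-1,0,0,0,1]])

```text
t: 6.6
position: [474.6, -62.4, 8.3]
orientation: [0.389, -3.117, -0.0]
ft_force: [-0.4, -0.6, -0.4]
finger_gap: 0.2
```

Request:
servo_tool(rows=[[-1,0,0,0,1],[-1,0,0,0,1]])

```text
t: 6.85
position: [476.6, -61.9, 8.3]
orientation: [-0.389, 3.117, 0.0]
ft_force: [-0.6, 0.2, 1.2]
finger_gap: -0.1
```

Request:
servo_tool(rows=[[-1,0,0,0,1],[-1,0,0,0,1]])

```text
t: 7.1
position: [478.6, -61.4, 8.3]
orientation: [-0.389, 3.117, 0.0]
ft_force: [0.1, 0.6, -0.5]
finger_gap: -0.2
```

Request:
servo_tool(rows=[[-1,0,0,0,1],[-1,0,0,0,1]])

```text
t: 7.35
position: [480.5, -60.9, 8.3]
orientation: [0.389, -3.117, 0.0]
ft_force: [-0.0, 0.4, -0.8]
finger_gap: 0.0
```

Request:
servo_tool(rows=[[-1,0,0,0,1],[-1,0,0,0,1]])

```text
t: 7.6
position: [482.5, -60.4, 8.3]
orientation: [-0.389, 3.117, -0.0]
ft_force: [-0.5, 0.5, -0.2]
finger_gap: -0.3
```

Request:
servo_tool(rows=[[-1,0,0,0,1],[-1,0,0,0,1]])

```text
t: 7.85
position: [484.4, -59.9, 8.3]
orientation: [-0.389, 3.117, 0.0]
ft_force: [-0.8, 0.1, -0.4]
finger_gap: 0.1
```

Request:
servo_tool(rows=[[-1,0,0,0,1],[-1,0,0,0,1]])

```text
t: 8.1
position: [486.3, -59.5, 8.3]
orientation: [-0.389, 3.117, -0.0]
ft_force: [-1.0, 0.8, -0.0]
finger_gap: -0.1
```

Run:
```python
from h import *
d=cap('side','side6.png');im=d['img']
c=im[190:270,200:300];cv2.imwrite('pics/crop6b.png',cv2.cvtColor(cv2.resize(c,None,fx=7,fy=7,interpolation=cv2.INTER_CUBIC),cv2.COLOR_RGB2BGR))
```

```text
(no output)
```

View pics/crop6b.png

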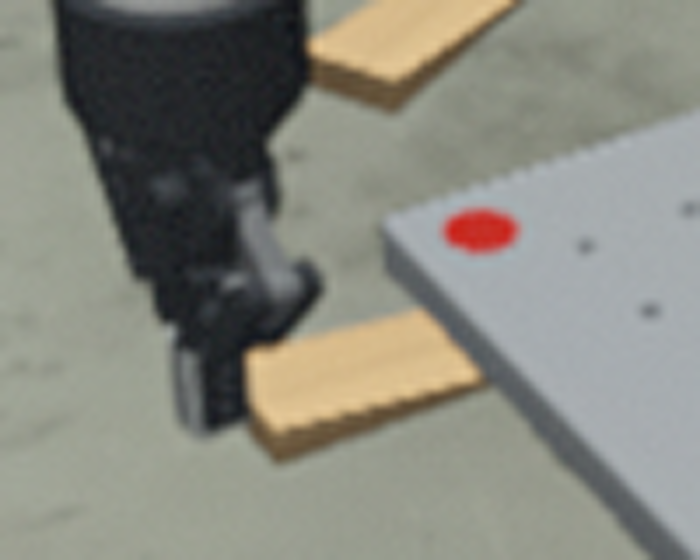

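The wedge is sliding in straight, with roughly 65 mm of it still standing out. I'll keep stepping.

Request:
servo_tool(rows=[[-1,0,0,0,1],[-1,0,0,0,1]])

```text
t: 8.4
position: [488.3, -59.0, 8.3]
orientation: [-0.389, 3.117, -0.0]
ft_force: [-0.8, 0.0, 0.0]
finger_gap: -0.1
```

Request:
servo_tool(rows=[[-1,0,0,0,1],[-1,0,0,0,1]])

```text
t: 8.65
position: [490.2, -58.5, 8.3]
orientation: [0.389, -3.117, -0.0]
ft_force: [-0.8, -0.9, 0.3]
finger_gap: -0.2
```

Request:
servo_tool(rows=[[-1,0,0,0,1],[-1,0,0,0,1]])

```text
t: 8.9
position: [492.1, -58.0, 8.3]
orientation: [0.389, -3.117, -0.0]
ft_force: [-0.9, -0.1, 1.0]
finger_gap: -0.2
```

Request:
servo_tool(rows=[[-1,0,0,0,1],[-1,0,0,0,1]])

```text
t: 9.15
position: [493.8, -57.5, 8.3]
orientation: [0.389, -3.117, 0.0]
ft_force: [-2.9, -1.5, 3.9]
finger_gap: 0.2
```

Request:
servo_tool(rows=[[-0.5,0,0,0,1],[0,0,0,0,1]])

```text
t: 9.4
position: [494.3, -57.4, 8.3]
orientation: [0.389, -3.117, -0.0]
ft_force: [-3.9, -0.4, 2.4]
finger_gap: 0.2
```

Request:
servo_tool(rows=[[-0.5,0,0,0,1],[0,0,0,0,1]])

```text
t: 9.65
position: [494.9, -57.3, 8.3]
orientation: [0.389, -3.117, 0.0]
ft_force: [-4.8, -1.6, 3.0]
finger_gap: 0.1
```

Request:
servo_tool(rows=[[-0.5,0,0,0,1],[0,0,0,0,1]])

```text
t: 9.9
position: [495.3, -57.2, 8.2]
orientation: [0.389, -3.117, -0.0]
ft_force: [-5.7, -2.1, 2.9]
finger_gap: 0.2
```

Request:
servo_tool(rows=[[-0.4,0,0,0,1],[0,0,0,0,1],[0,0,0,0,1]])

```text
t: 10.28
position: [495.5, -57.1, 8.2]
orientation: [0.389, -3.117, 0.0]
ft_force: [-6.6, -1.6, 4.9]
finger_gap: -0.1
```

Run:
```python
from h import *
s=r.observe();print(s['ft_force'],s['position'])
```

```text
[-6.60015    -1.58589718  4.93674457] [495.52168585 -57.08856958   8.24452247]
```

Request:
servo_tool(rows=[[2,0,0,0,1],[8,0,0,0,1],[15,0,0,0,1],[10,0,-20,0,1],[0,0,-40,0,1],[0,0,-30,0,1],[0,0,0,0,1],[0,0,0,0,1]])

```text
t: 11.28
position: [461.2, -65.7, 97.8]
orientation: [0.389, -3.117, -0.0]
ft_force: [0.1, 1.2, -0.3]
finger_gap: -0.4
```

Run:
```python
from h import *
s=r.observe();print(s['ft_force'],s['position'])
M=R.from_rotvec(s['orientation']).as_matrix()
d=cap('side','side7.png');im=d['img'];i=im.astype(int)
c=im[190:270,200:300];cv2.imwrite('pics/crop7b.png',cv2.cvtColor(cv2.resize(c,None,fx=7,fy=7,interpolation=cv2.INTER_CUBIC),cv2.COLOR_RGB2BGR))
m=np.zeros(i.shape[:2],bool);m[205:240,255:290]=(i[...,0]-i[...,1]>70)[205:240,255:290]
v,u=np.nonzero(m);p=world(d,u.mean(),v.mean(),z=44);print('dot',u.mean(),v.mean(),p.round(1),len(u))
print('delta',(M.T@(np.array([582.7,-31.8,60])-s['position'])).round(1))
```

```text
[ 0.05835225  1.19945175 -0.34748604] [461.18951436 -65.71183052  97.77075246]
dot 268.265306122449 222.44897959183675 [582.7 -32.4  44. ] 49
delta [-126.1    3.    37.7]
```

View pics/crop7b.png

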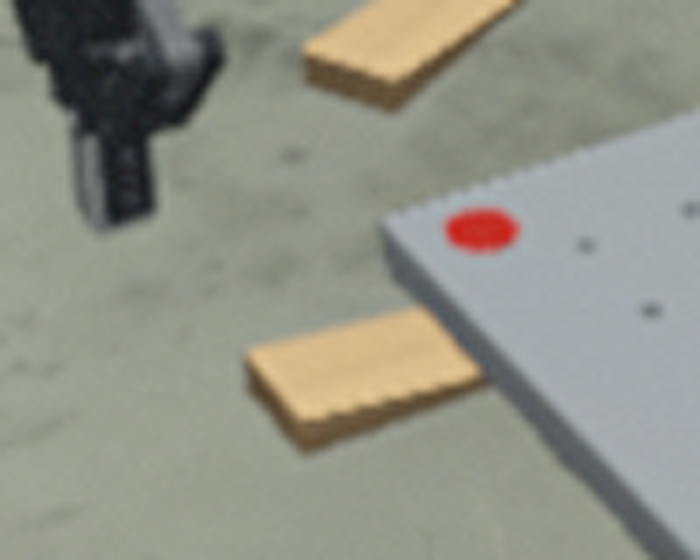

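The wedge stayed in place and the plate did not move: the dot is still at pixel (268,222). Next I go above the dot.

Request:
servo_tool(rows=[[-25,3,0,0,1],[-35,0,0,0,1],[-40,0,0,0,1],[-26,0,5,0,1],[0,0,20,0,1],[0,0,15,0,1],[0,0,5,0,1],[0,0,0,0,1],[0,0,0,0,1]])

```text
t: 12.45
position: [583.6, -31.9, 54.0]
orientation: [-0.389, 3.117, -0.0]
ft_force: [-0.6, 0.1, 0.9]
finger_gap: -0.0
```

Run:
```python
from h import *
s=r.observe();print(s['ft_force'],s['position'])
M=R.from_rotvec(s['orientation']).as_matrix()
d=cap('side','side8.png');im=d['img'];i=im.astype(int)
c=im[170:270,200:300];cv2.imwrite('pics/crop8b.png',cv2.cvtColor(cv2.resize(c,None,fx=6,fy=6,interpolation=cv2.INTER_CUBIC),cv2.COLOR_RGB2BGR))
print('delta',(M.T@(np.array([582.7,-32,44])-s['position'])).round(1))
```

```text
[-0.64359715  0.13879593  0.91433609] [583.62342727 -31.8716217   53.99183044]
delta [ 0.9  0.1 10. ]
```

View pics/crop8b.png

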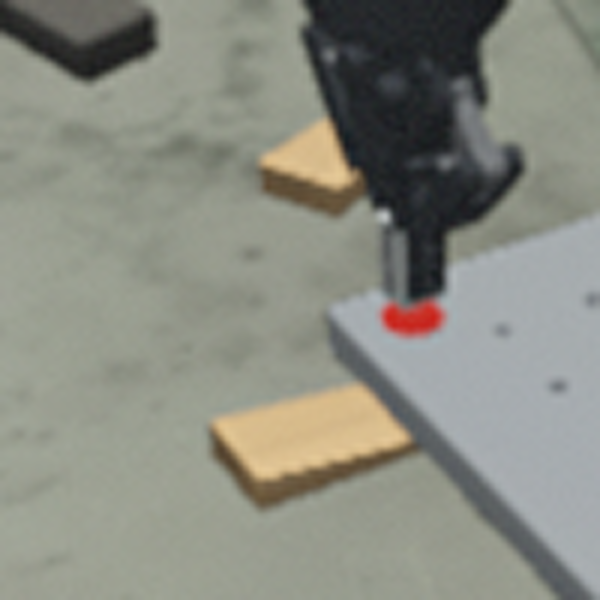

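The fingertips are 10 mm above the dot. I'll descend in small steps.

Request:
servo_tool(rows=[[1,0,4,0,1],[0,0,3,0,1],[0,0,1,0,1],[0,0,0.5,0,1],[0,0,0,0,1]])

```text
t: 13.12
position: [582.4, -32.0, 44.8]
orientation: [0.389, -3.117, 0.0]
ft_force: [-0.6, -0.3, 0.3]
finger_gap: -0.1
```

Request:
servo_tool(rows=[[0,0,0.5,0,1],[0,0,0.2,0,1],[0,0,0,0,1]])

```text
t: 13.5
position: [582.4, -32.0, 44.1]
orientation: [0.389, -3.117, 0.0]
ft_force: [0.0, -0.4, -0.5]
finger_gap: -0.0
```

Request:
servo_tool(rows=[[0,0,0.3,0,1],[0,0,0.2,0,1],[0,0,0,0,1]])

```text
t: 13.88
position: [582.4, -32.0, 43.6]
orientation: [0.389, -3.117, -0.0]
ft_force: [-0.4, -0.7, 0.2]
finger_gap: 0.0
```

Request:
servo_tool(rows=[[0,0,0.3,0,1],[0,0,0.2,0,1],[0,0,0,0,1]])

```text
t: 14.25
position: [582.4, -32.0, 43.4]
orientation: [-0.389, 3.117, -0.0]
ft_force: [-2.5, 0.4, 6.5]
finger_gap: -0.0
```

Request:
servo_tool(rows=[[0,0,0.3,0,1],[0,0,0,0,1]])

```text
t: 14.5
position: [582.4, -32.0, 43.3]
orientation: [-0.389, 3.117, -0.0]
ft_force: [-3.5, 1.2, 9.0]
finger_gap: -0.1
```

Request:
servo_tool(rows=[[0,0,0.3,0,1],[0,0,0,0,1],[0,0,0,0,1]])

```text
t: 14.88
position: [582.4, -32.0, 43.2]
orientation: [-0.389, 3.117, -0.0]
ft_force: [-4.2, 0.5, 12.6]
finger_gap: -0.0
```

Request:
servo_tool(rows=[[0,0,0,0,1],[0,0,0,0,1],[0,0,0,0,1],[0,0,0,0,1]])

```text
t: 15.38
position: [582.4, -32.0, 43.2]
orientation: [-0.389, 3.117, -0.0]
ft_force: [-3.9, -0.2, 12.3]
finger_gap: 0.1
```

Request:
servo_tool(rows=[[0,0,-1,0,1],[0,0,-4,0,1],[0,0,-15,0,1],[0,0,-40,0,1],[0,0,-40,0,1],[20,30,-20,0,1],[40,40,0,0,1],[40,40,0,0,1],[40,40,0,0,1],[20,40,0,0,1],[0,0,0,0,1],[0,0,0,0,1]])

```text
t: 16.88
position: [381.1, 112.9, 163.3]
orientation: [-0.39, 3.116, 0.0]
ft_force: [0.3, 0.1, -1.0]
finger_gap: 0.1
```

Run:
```python
from h import *
s=r.observe();print(s['t'],s['ft_force'],s['position'])
d=cap('side','side9.png');im=d['img'];i=im.astype(int)
m=np.zeros(i.shape[:2],bool);m[205:240,255:290]=(i[...,0]-i[...,1]>70)[205:240,255:290]
v,u=np.nonzero(m);print('dot',u.mean(),v.mean(),len(u))
c=im[190:300,190:390];cv2.imwrite('pics/crop9.png',cv2.cvtColor(cv2.resize(c,None,fx=4,fy=4,interpolation=cv2.INTER_CUBIC),cv2.COLOR_RGB2BGR))
a=cv2.imread('pics/side7.png')[190:300,200:300].astype(int);b=cv2.imread('pics/side9.png')[190:300,200:300].astype(int)
d=cap('top','top9.png');im=d['img']
c=im[140:290,250:390];cv2.imwrite('pics/crop9t.png',cv2.cvtColor(cv2.resize(c,None,fx=4,fy=4,interpolation=cv2.INTER_CUBIC),cv2.COLOR_RGB2BGR))
i=im.astype(int);m=np.zeros(i.shape[:2],np.uint8);m[140:240,250:385]=((i.min(2)>95)&(np.ptp(i,axis=2)<40))[140:240,250:385]*255
c=max(cv2.findContours(m,0,1)[0],key=cv2.contourArea)
for p in cv2.boxPoints(cv2.minAreaRect(c)): print(p.round(1),world(d,*p,z=44).round(1))
```

```text
16.875 [ 0.32110941  0.09309487 -1.02950466] [381.13183671 112.90222347 163.28330211]
dot 268.265306122449 222.44897959183675 49
[262.6 167.9] [727.   29.2  44. ]
[357.  146.7] [ 790.  -222.2   44. ]
[371.7 212. ] [ 615.6 -263.2   44. ]
[277.3 233.2] [553.9 -13.7  44. ]
```

View pics/crop9.png

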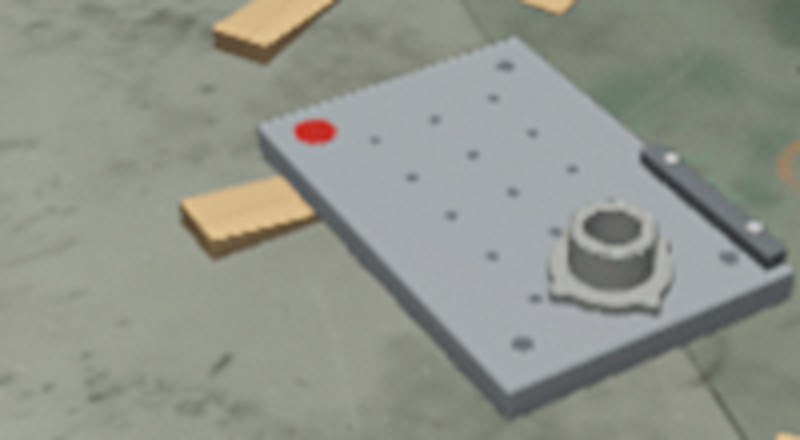

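View pics/crop9t.png

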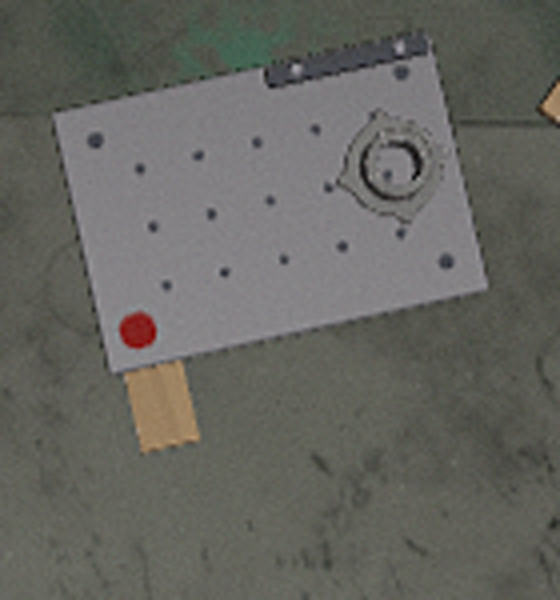

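The wedge is in place, the plate and casting have not moved and the hand is clear, so I'm handing in.

```bash
python3 -c "
from cell import r
print(r.job_done())"
```

```text
the job is handed in; nothing more can be done
None
```

The wedge is snug under the short foot, the plate no longer rocks, and I handed the job in at about 17 s; no verdict was reported.

- **Wedge:** I used the one nearest the base, and pushed it in with shut fingertips. It met the foot with the heel about 58 mm out from the edge, and I stopped at about 6.8 N. It sits an estimated 3 to 5 mm to the right of the foot's centre, well within its 40 mm width.
- **Proof press:** I pressed the red dot up to 12.6 N and held it for about 0.7 s. It sank about 0.3 mm, so no further push was needed. About 4 N of sideways force showed during the press, but the plate did not shift.
- **Last checks:** The camera puts the red dot and plate corners within 0.3 mm of where they started. The casting has not visibly moved and the wedge stayed in. The hand is clear, with only noise on the force sensor. No check failed or disagreed.

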